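# Square a slide carrier into the corner of the imaging stage

## Task

On the imaging stage, push the wide slide carrier (the one with three slides) along the plate with the fingertips until it sits in the corner of the two stop bars, flat against both of them. Only push it, never lift or tip it; leave the narrow carrier, the vial and everything else on the bench where they are, and finish with the hand clear.

Things in the scene. Friction and masses are not known exactly. Their poses are not given: they have to be found in the camera images.
- stage: Imaging stage, fixed: dark steel plate 300 (x) x 420 (y) x 10 mm, with aluminium stop bars 12 wide, 16 mm high above the plate, along all of its far (+x) and left (+y) edges; the others are open. Origin: centre of its underside; sliding surface at z = +10 mm, bars' inner faces at x = +138, y = +198 mm. Its x points away from the robot, turned -0.1 to 0.4 rad.
- stage_corner (a point): The inner corner of the stage where the two stop bars' inner faces meet, at plate surface level; axes as the stage's.
- wide_carrier: Wide slide carrier, loose on the stage: flat grey plastic frame with three slides side by side, 86 (x) x 104 (y) x 16 mm high, upright sides, 0.17 to 0.34 kg. Origin: centre of its underside. Starts turned up to 0.35 rad against the stage. Seated: axes parallel to the stage's, +x side on the far bar, +y side on the left bar, centre 43 and 52 mm from them.
- narrow_carrier: The narrow slide carrier, loose on the right-hand part of the stage: same make and grey plastic, one slide, 86 (x) x 44 (y) x 16 mm, 0.11 kg. Origin: centre of its underside. To be left alone.
- vial: Small amber glass vial with a white cap, 24 mm diameter, 40 mm tall, loose near the stage's near left corner. Origin: centre of its underside. To be left alone.
- reagent_bottle: Amber bottle, 56 mm diameter, 110 mm tall, on the bench left of the stage. Origin: centre of its underside. To be left alone.
- beaker: Open glass beaker, 70 mm diameter, 85 mm tall, on the bench left of the stage. Origin: centre of its underside. To be left alone.
- petri_dish: Clear closed dish, 90 mm diameter, 15 mm tall, on the bench right of the stage. Origin: centre of its underside. To be left alone.
- slide_box: Black closed slide box, 175 (x) x 90 x 35 mm, on the bench right of the stage. Origin: centre of its underside. To be left alone.
- brush: Small flat bench brush 160 mm long, lying on the bench near left of the stage, handle to its -x. Origin: below its middle, on the bench. To be left alone.

How it is judged:
By the outcome, as a careful person would: the job done as asked, in the order asked, and still so for the second after the job is handed in, with the robot touching nothing.
It also fails if it takes over 64 s, if anything falls off the work surface, if the arm or the gripper's body presses on something with over 40 N, if the wrist force passes 120 N, or if a joint passes its speed limit or range.

## Robot

A 6-joint arm with a two-finger parallel gripper is mounted at the origin on the work surface. World frame = base frame: x ahead of the robot, y to its left, z up, the work surface at z = 0. Lengths are in m, angles in rad, forces in N, time in s.
With the tool pointing down it reaches from about 0.35 to 0.775 m from the base axis. Payload 5.5 kg.
Tool frame: the origin (TCP) lies on the centre line of the jaws, within the pads' length; the fingertips stand 11 mm ahead of it and the grasp point (between the pads) lies 8 mm behind it; z points along the fingers, y is the line along which they close (so a half turn about z gives the same grasp; the last joint's range is limited). The gripper opens to 85 mm and grips with 20 to 120 N. Pads are 22 mm wide; open, the fingers measure 114 mm over their backs; the gripper's body (76 mm by 85 mm) begins 54 mm behind the grasp point. The pads swing forward as they close: fully open they stand 13 mm farther back than shut.
Start: joints at [1.057, 0.313, 0.046, 1.304, 0, 1.431], TCP at [0.21, 0.535, 0.242] pointing down, gripper open.
Joint ranges: [-2.76, 2.76], [-0.86, 1.69], [-1.03, 1.26], [-2.2, 2.34], [-1.47, 1.5], [-3.14, 3.14]. Speed limits (rad/s): [2.57, 2.57, 3.14, 3.14, 3.14, 3.14].

## Interface

Orientations are given as a unit quaternion [w, x, y, z].
In Python, from workcell import get_state, eyes, env gives the robot as it stands.
- The arm moves only by the shell command python3 -m inch 'ROWS' [OPENING] [FORCE]. ROWS is JSON, one flat list of numbers, 4 for each row, row after row: the shift along the tool's x, y, z in cm, then the turn about the tool's z in rad. A call has exactly 5 rows; each row shifts and turns the commanded pose from where the row before left it, along the tool's axes as they then stand; what a row does not reach is not made up. A row lasts 1/12 s, in which the tool goes at most 41.7 mm and 7.16 degrees, less where a joint would pass 70% of its speed; a pose out of reach is approached as far as the arm can. A call is refused whole if a number of a shift passes 4.17 or a number of a turn 0.125, either way. A call with a gripper value outside its range is refused whole. OPENING is the opening, from -1 (shut) to 1 (fully open), set as the call begins (- or left out, the last holds). The fingers move at their own pace and stop on an object; FORCE is the grip in N (left out, the last holds). Time passes only in rows, so rows that do not move let the fingers close, or fill a call up. It gives the time, the measured TCP pose, the force, the opening and the grip force at its end, in the units of the state.
- get_state(): the state, without advancing time (a new reading comes with each control period).
- eyes.read_camera(name): name is "scene" or "top" or "wrist"; returns the picture (480x640x3 uint8, red, green, blue); there is no depth.
- eyes.camera_info(name): a dict with "fovy" (degrees; the focal length in pixels is half the picture's height over the tangent of half this angle, whatever the lens; pixels are square), "cx", "cy" (the principal point, pixels), "xyz" and "orientation" of the camera in the world. Camera axes: x right, y down, z forward; pixel columns grow to the right and rows downward; lengths in m; the calibration is good to about 2 mm. A picture is of the moment at which its call begins: read the wrist's pose just before it. camera_info takes no time and is no camera call; for the wrist camera it gives the pose at the moment of the call.
- env.hand_in(): hands the job in; it is judged then, once.
The state is a dict: "clock": time; "joint_pos": joint angles; "qvel": joint speeds; "tau": joint torques, N m; "tcp_pos": TCP position; "orientation": TCP orientation; "wrist_force": force on the tool from outside, world axes, zero at the start; "ft_torque": the same for the moment, N m; "finger_gap": finger opening in m; "grip_force": force on a finger pad.
Only numpy, scipy, OpenCV 4.12 (cv2) and the standard library are available. Lean on these libraries where they do the work, as an engineer would, in place of code of your own. Each camera call takes 0.05 s, during which the arm holds its last target. There are 200 camera calls.

## Working session

There is one attempt and no reset: what is moved stays moved. The work goes in short steps, Python scripts to look and compute and a shell command to move; the robot and the scene stay as the last step left them, time stands still between calls to the robot, and variables do not carry over. Pictures are saved under pics/ and viewed, at most 10 in all, crops included, and the job is handed in when it is done.

```bash
mkdir -p pics; ls
python3 - <<'E'
from workcell import get_state, eyes, env
import cv2
s=get_state();print(s['clock'],s['tcp_pos'],s['orientation'],s['finger_gap'])
for n in ("top","scene"):
    print(n,eyes.camera_info(n)); cv2.imwrite(f"pics/{n}0.png",eyes.read_camera(n)[:,:,::-1])
E
```

```text
pics
0.0 [0.20972    0.53485301 0.24139816] [-3.05463843e-04  1.85809027e-01  9.82585448e-01 -8.65766607e-04] 0.085051951381748
top {'fovy': 47.88048633090951, 'cx': 318.51055844077774, 'cy': 236.68070574122757, 'xyz': array([ 0.3568104 , -0.03710644,  1.48436332]), 'orientation': array([-0.0347042 ,  0.71233105, -0.69965235,  0.04320516])}
scene {'fovy': 55.00123070068938, 'cx': 319.28683114400104, 'cy': 242.85360753922527, 'xyz': array([1.04961132, 0.41258316, 0.81325234]), 'orientation': array([-0.1471866 ,  0.4031718 ,  0.84390437, -0.32189132])}
```

View pics/top0.png

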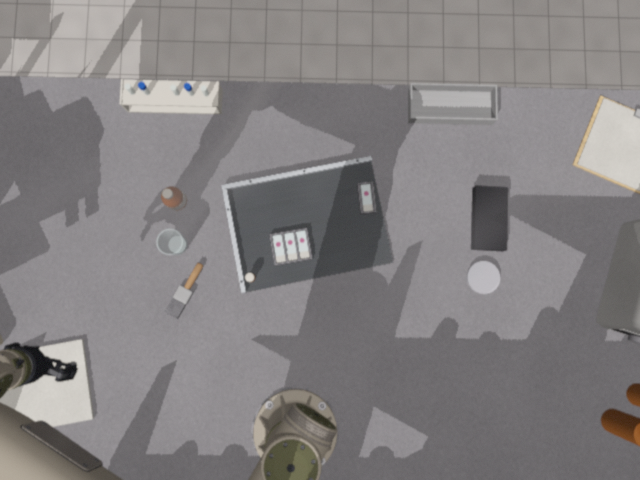

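View pics/scene0.png

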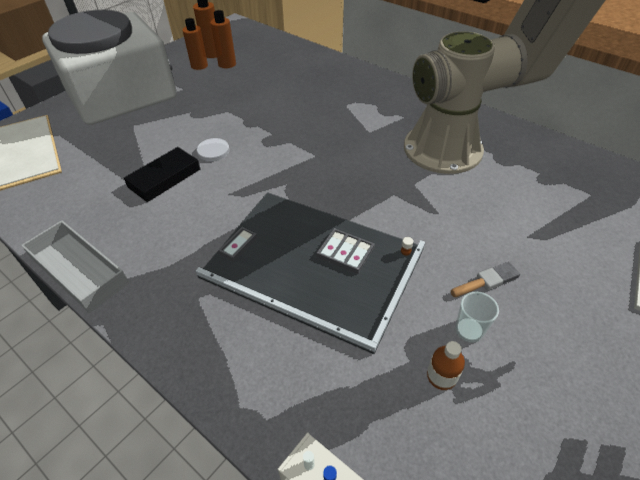

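The top view shows the stage (corners near (223,186), (371,158), (392,263) and (243,292)). The wide carrier is at about (291,246), the vial at (249,278) and the narrow carrier at (367,197). The scene view agrees. Next I'll enlarge both views to measure.

```bash
cat > h.py <<'E'
import numpy as np, cv2
from scipy.spatial.transform import Rotation as R
from workcell import get_state, eyes, env
def rot(q): return R.from_quat([q[1],q[2],q[3],q[0]])
def cast(c,px,z):
    px=np.atleast_2d(px).astype(float); f=240/np.tan(np.radians(c['fovy'])/2)
    d=rot(c['orientation']).apply(np.c_[(px[:,0]-c['cx'])/f,(px[:,1]-c['cy'])/f,np.ones(len(px))])
    return (c['xyz']+d*((z-c['xyz'][2])/d[:,2])[:,None])[:,:2]
def proj(c,P):
    P=np.atleast_2d(P); f=240/np.tan(np.radians(c['fovy'])/2)
    v=rot(c['orientation']).inv().apply(P-c['xyz']); return np.c_[v[:,0]/v[:,2]*f+c['cx'],v[:,1]/v[:,2]*f+c['cy']]
E
python3 - <<'E'
from h import *
t=cv2.imread("pics/top0.png");s=cv2.imread("pics/scene0.png")
a=cv2.resize(t[150:300,210:410],(800,600),interpolation=cv2.INTER_CUBIC);cv2.imwrite("pics/tc.png",a)
b=cv2.resize(s[190:355,190:430],(800,550),interpolation=cv2.INTER_CUBIC);cv2.imwrite("pics/sc.png",b)
E
```

```text
(no output)
```

View pics/tc.png

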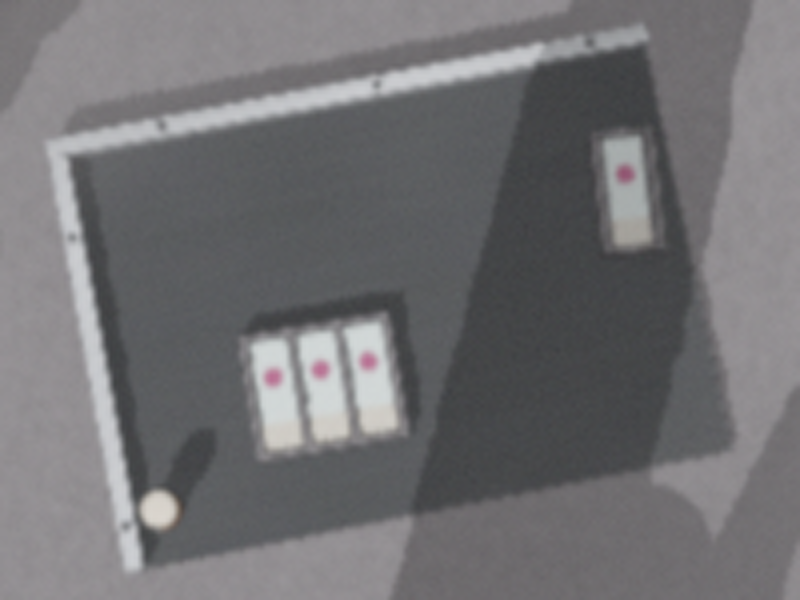

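View pics/sc.png

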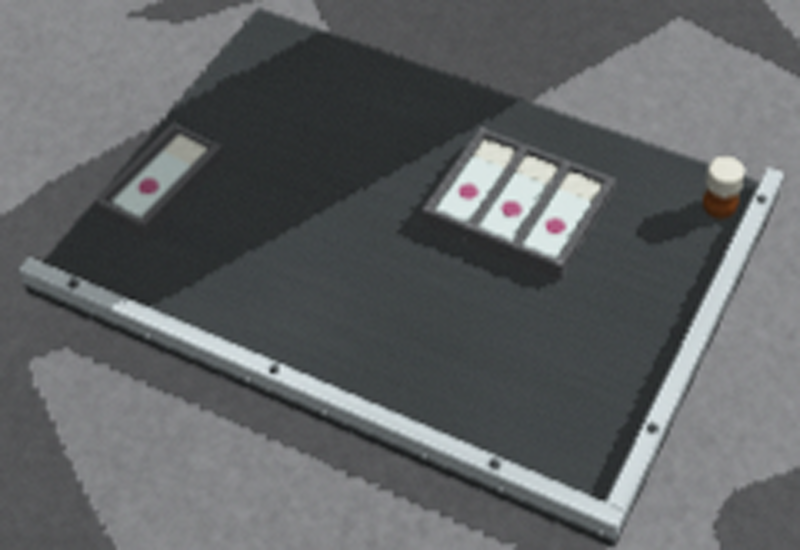

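The crops show sharp edges: bar outer corners at crop (47,143), (647,28) and (130,572), and carrier corners at crop (243,338), (390,313), (408,432) and (260,458). The vial touches the left bar's near end. Next I'll cast these points from both views.

Run:
```python
from h import *
T=eyes.camera_info("top");S=eyes.camera_info("scene")
tt=lambda p:(np.array(p)+.5)/4-.5+[210,150]
ss=lambda p:(np.array(p)+.5)/(10/3)-.5+[190,190]
def rep(n,P):
    P=np.asarray(P);d=np.linalg.norm(np.diff(np.r_[P,P[:1]],axis=0),axis=1);e=np.diff(np.r_[P,P[:1]],axis=0)
    print(n,P.round(4).tolist(),'mean',P.mean(0).round(4),'len',d.round(4),'ang',np.arctan2(e[:,1],e[:,0]).round(3))
rep('bars top',cast(T,tt([(47,143),(647,26),(130,572)]),.026))
rep('bars scn',cast(S,ss([(617,531),(22,266),(780,172)]),.026))
rep('plate nr top',cast(T,tt([(735,447)]),.010)); rep('plate nr scn',cast(S,ss([(258,10)]),.010))
rep('car top',cast(T,tt([(243,336),(388,311),(408,434),(260,460)]),.026))
rep('car scn',cast(S,ss([(563,264),(425,208),(487,129),(614,181)]),.026))
# colour mask
for n,c in(('top',T),('scene',S)):
    im=cv2.imread(f"pics/{n}0.png");hsv=cv2.cvtColor(im,cv2.COLOR_BGR2HSV)
    m=cv2.inRange(hsv,(140,70,60),(179,255,255))
    k,l,st,ce=cv2.connectedComponentsWithStats(m)
    for i in range(1,k):
        if 2<st[i,4]<200: print(n,st[i,4],ce[i].round(1),cast(c,ce[i],.022).round(4))
rep('vial top',cast(T,tt([(159,510)]),.050));rep('vial scn',cast(S,ss([(725,167)]),.050))
rep('nar top',cast(T,tt([(595,133),(650,128),(663,246),(606,252)]),.026))
```

```text
bars top [[0.6547, 0.215], [0.7451, -0.1955], [0.3638, 0.1487]] mean [0.5878 0.0561] len [0.4203 0.5137 0.2983] ang [-1.354  2.407  0.224]
bars scn [[0.6581, 0.2176], [0.743, -0.1939], [0.3639, 0.1493]] mean [0.5883 0.0576] len [0.4202 0.5114 0.302 ] ang [-1.367  2.406  0.228]
plate nr top [[0.456, -0.2594]] mean [ 0.456  -0.2594] len [0.] ang [0.]
plate nr scn [[0.4553, -0.2567]] mean [ 0.4553 -0.2567] len [0.] ang [0.]
car top [[0.5243, 0.0775], [0.5432, -0.0205], [0.4598, -0.0357], [0.4404, 0.0637]] mean [0.4919 0.0213] len [0.0998 0.0849 0.1013 0.085 ] ang [-1.38  -2.962  1.763  0.162]
car scn [[0.5212, 0.0806], [0.5403, -0.0198], [0.4568, -0.0319], [0.4413, 0.0654]] mean [0.4899 0.0236] len [0.1022 0.0844 0.0986 0.0813] ang [-1.383 -2.998  1.729  0.187]
top 8 [365.9 193.1] [[ 0.6417 -0.1815]]
top 7 [301.7 240. ] [[ 0.5089 -0.0078]]
top 7 [289.7 242. ] [[0.5028 0.0247]]
top 8 [277.9 243.9] [[0.4971 0.0567]]
scene 17 [233.9 245.6] [[ 0.6415 -0.1829]]
scene 15 [330. 247.] [[ 0.5079 -0.0088]]
scene 16 [342.8 252.3] [[0.5023 0.0235]]
scene 16 [356.  257.5] [[0.496  0.0556]]
vial top [[0.4048, 0.1279]] mean [0.4048 0.1279] len [0.] ang [0.]
vial scn [[0.4037, 0.1265]] mean [0.4037 0.1265] len [0.] ang [0.]
nar top [[0.6691, -0.1602], [0.6734, -0.198], [0.5915, -0.2074], [0.5866, -0.1685]] mean [ 0.6302 -0.1835] len [0.038  0.0824 0.0392 0.0829] ang [-1.459 -3.027  1.696  0.1  ]
```

Both views agree to about 2–3 mm. The stage yaw is about 0.215 and the inner corner is about (0.647, 0.202). The carrier centre is about (0.491, 0.0225) with yaw about 0.18, so it needs to move +148 mm in stage x and +90 mm in stage y.

I'll push +x first, which keeps clear of the vial, then +y along the far bar. The gripper goes half open so that two fingers do the pushing.

```bash
python3 -m inch '[-1.91,-2.1,0,0,-1.91,-2.1,0,0,-1.91,-2.1,0,0,-1.91,-2.1,0,0,-1.91,-2.1,0,0]' 0.2 20
python3 -m inch '[-1.91,-2.1,0,0,-1.91,-2.1,0,0,-1.91,-2.1,0,0,-1.91,-2.1,0,0,-1.91,-2.1,0,0]'
python3 -m inch '[-1.91,-2.1,0,0,-1.91,-2.1,0,0,-1.91,-2.1,0,0,-1.91,-2.1,0,0,-1.91,-2.1,0,0]'
python3 -m inch '[-1.91,-2.1,0,0,-1.91,-2.1,0,0,-1.91,-2.1,0,0,-1.91,-2.1,0,0,-1.91,-2.1,0,0]'
python3 -m inch '[0,0,0,-0.118,0,0,0,-0.118,0,0,0,-0.118,0,0,0,-0.118,0,0,0,-0.118]'
```

```text
clock: 0.52
tcp_pos: [0.2605, 0.4013, 0.2418]
orientation: [-0.0, 0.186, 0.983, -0.0]
wrist_force: [0.6, -0.7, 0.2]
finger_gap: 0.0512
grip_force: 0.0
clock: 0.93
tcp_pos: [0.311, 0.2687, 0.242]
orientation: [-0.0, 0.186, 0.983, -0.0]
wrist_force: [0.8, -0.6, 0.0]
finger_gap: 0.0511
grip_force: 0.0
clock: 1.35
tcp_pos: [0.3616, 0.1361, 0.2421]
orientation: [-0.0, 0.186, 0.983, -0.0]
wrist_force: [0.7, 0.3, -0.6]
finger_gap: 0.0512
grip_force: 0.0
clock: 1.77
tcp_pos: [0.4122, 0.0035, 0.242]
orientation: [-0.0, 0.186, 0.983, 0.0]
wrist_force: [1.2, 0.9, -0.7]
finger_gap: 0.0513
grip_force: 0.0
clock: 2.18
tcp_pos: [0.4119, 0.0047, 0.2419]
orientation: [-0.0, -0.111, 0.994, 0.0]
wrist_force: [-0.7, 0.1, 0.1]
finger_gap: 0.051
grip_force: 0.0
```

Run:
```python
from h import *
c=eyes.camera_info("wrist");print(c);im=eyes.read_camera("wrist");cv2.imwrite("pics/w1.png",im[:,:,::-1])
```

```text
{'fovy': 64.80956391276268, 'cx': 319.7741896908204, 'cy': 244.01410908968245, 'xyz': array([ 0.3377698 , -0.01208131,  0.3735275 ]), 'orientation': array([0.09376141, 0.61808777, 0.7715534 , 0.11782042])}
```

View pics/w1.png

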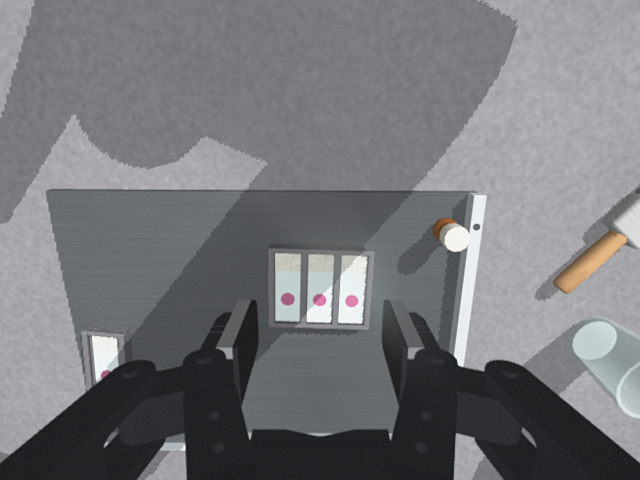

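The wrist view shows the near plate edge along row ~190, the carrier at corners ≈(269,249), (375,250), (370,330) and (270,327), and the vial at (453,237). The bar's inner edge runs from (469,193) to (456,365). The fingers straddle the carrier's centre line as planned.

Run:
```python
from h import *
im=cv2.imread("pics/w1.png");c=dict(fovy=64.80956391276268,cx=319.7741896908204,cy=244.01410908968245,xyz=np.array([.3377698,-.01208131,.3735275]),orientation=np.array([0.09376141,0.61808777,0.7715534,0.11782042]))
def ln(p):
    p=np.array(p);v=p[1]-p[0];return np.arctan2(v[1],v[0]).round(4)
q=cast(c,[(50,190.5),(470,192)],.010);print('near edge',q.round(4),ln(q[::1]))
q=cast(c,[(470.5,193),(457,365)],.026);print('bar in',q.round(4),ln(q))
q=cast(c,[(269,249),(375,250.5),(370,330),(270,328)],.026);print('car',q.round(4),q.mean(0).round(4),np.linalg.norm(np.diff(q,axis=0),axis=1),ln(q[[3,0]]),ln(q[[0,1]]),ln(q[[1,2]]))
m=cv2.inRange(cv2.cvtColor(im,cv2.COLOR_BGR2HSV),(140,70,60),(179,255,255))
k,l,st,ce=cv2.connectedComponentsWithStats(m)
for i in range(1,k):
    if st[i,4]>20: print(st[i,4],ce[i].round(1),cast(c,ce[i],.022).round(4))
cv2.imwrite("pics/w1c.png",cv2.resize(im[180:380,240:480],(720,600),interpolation=cv2.INTER_CUBIC))
```

```text
near edge [[ 0.4523 -0.2526]
 [ 0.3653  0.1432]] 1.7872
bar in [[0.3649 0.1371]
 [0.5438 0.1848]] 0.2607
car [[ 0.4591 -0.0349]
 [ 0.4382  0.0655]
 [ 0.5232  0.0831]
 [ 0.5435 -0.0185]] [0.491  0.0238] [0.10255521 0.08678399 0.10356309] -2.9494 1.7757 0.2039
114 [287.3 298.8] [[ 0.509  -0.0074]]
112 [319.3 299.7] [[0.5029 0.0248]]
109 [351.4 300.6] [[0.4967 0.057 ]]
44 [104.4 373.5] [[ 0.6401 -0.1845]]
```

```bash
python3 -m inch '[0,0,3.6,0.006,0,0,3.6,0,0,0,3.6,0,0,0,3.6,0,0,0,3.0,0]'
python3 -m inch '[0,0,1.5,0,0,0,1.0,0,0,0,0.8,0,0,0,0.5,0,0,0,0.3,0]'
python3 -m inch '[0,0,0.2,0,0,0,0.1,0,0,0,0,0,0,0,0,0,0,0,0,0]'
```

```text
clock: 2.65
tcp_pos: [0.411, 0.0051, 0.0661]
orientation: [-0.001, -0.104, 0.995, 0.0]
wrist_force: [0.5, 1.0, -0.7]
finger_gap: 0.0513
grip_force: 0.0
clock: 3.07
tcp_pos: [0.4122, 0.0049, 0.0269]
orientation: [-0.0, -0.104, 0.995, 0.0]
wrist_force: [-0.3, -1.0, 0.3]
finger_gap: 0.051
grip_force: 0.0
clock: 3.48
tcp_pos: [0.4127, 0.0048, 0.0247]
orientation: [0.001, -0.105, 0.994, -0.0]
wrist_force: [-0.4, -0.8, 0.1]
finger_gap: 0.0512
grip_force: 0.0
```

```bash
python3 -m inch '[0,0,0.15,0,0,0,0.1,0,-0.5,0,0,0,-0.8,0,0,0,-0.7,0,0,0]'
python3 -m inch '[-0.5,0,0,0,-0.5,0,0,0,-0.5,0,0,0,-0.5,0,0,0,-0.5,0,0,0]'
python3 -m inch '[-0.5,0,0,0,-0.5,0,0,0,-0.5,0,0,0,-0.5,0,0,0,-0.5,0,0,0]'
python3 - <<'E'
from h import *
c=eyes.camera_info("top");im=eyes.read_camera("top")[:,:,::-1];cv2.imwrite("pics/t2.png",im)
im=eyes.read_camera("scene")[:,:,::-1];c=eyes.camera_info("scene")
cv2.imwrite("pics/s2.png",cv2.resize(im[170:350,200:440],(800,600),interpolation=cv2.INTER_CUBIC))
m=cv2.inRange(cv2.cvtColor(np.ascontiguousarray(im),cv2.COLOR_BGR2HSV),(140,70,60),(179,255,255))
k,l,st,ce=cv2.connectedComponentsWithStats(m)
for i in range(1,k):
    if 2<st[i,4]<60: print(st[i,4],ce[i].round(1),cast(c,ce[i],.022).round(4))
E
```

```text
clock: 3.9
tcp_pos: [0.433, 0.0091, 0.0219]
orientation: [0.0, -0.105, 0.994, -0.0]
wrist_force: [0.3, 1.3, 0.6]
finger_gap: 0.0515
grip_force: 0.0
clock: 4.32
tcp_pos: [0.4564, 0.0145, 0.0216]
orientation: [-0.0, -0.105, 0.994, 0.0]
wrist_force: [-1.3, -0.9, -0.6]
finger_gap: 0.0514
grip_force: 0.4
clock: 4.73
tcp_pos: [0.4812, 0.0196, 0.0218]
orientation: [0.0, -0.105, 0.994, 0.0]
wrist_force: [-0.8, -0.3, -0.8]
finger_gap: 0.0513
grip_force: 0.4
16 [234.  245.5] [[ 0.6412 -0.1829]]
18 [321.3 261.4] [[0.5529 0.0023]]
19 [334.6 266.5] [[0.5458 0.0341]]
20 [348.2 271.8] [[0.5392 0.0661]]
```

View pics/s2.png

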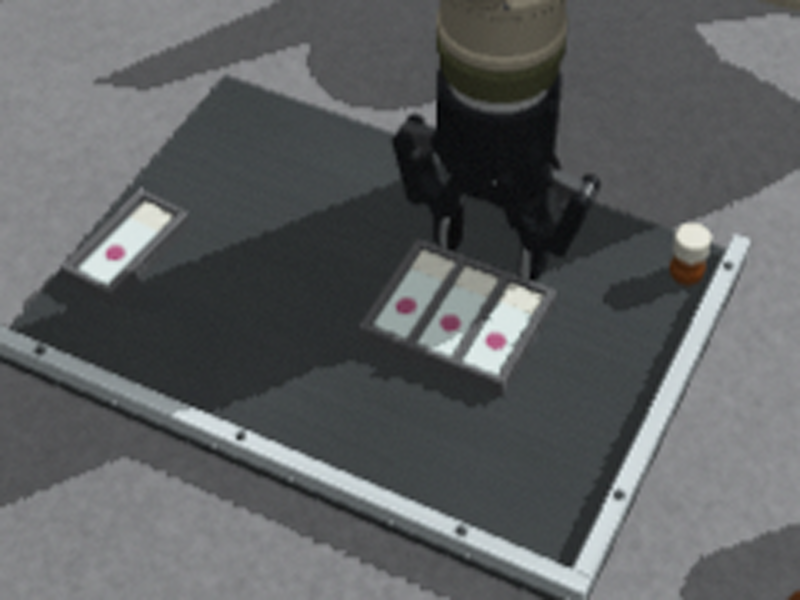

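The carrier is now square against both fingers and moving cleanly, with its red dots at (321,261), (335,267) and (348,272). The vial and narrow carrier haven't moved. About 104 mm is left to the far bar.

```bash
python3 -m inch '[-0.6,0,0,0,-0.6,0,0,0,-0.6,0,0,0,-0.6,0,0,0,-0.6,0,0,0]'
python3 -m inch '[-0.6,0,0,0,-0.6,0,0,0,-0.6,0,0,0,-0.6,0,0,0,-0.6,0,0,0]'
python3 -m inch '[-0.6,0,0,0,-0.6,0,0,0,-0.6,0,0,0,-0.6,0,0,0,-0.6,0,0,0]'
python3 -m inch '[-0.2,0,0,0,-0.2,0,0,0,-0.1,0,0,0,-0.1,0,0,0,0,0,0,0]'
python3 -m inch '[-0.1,0,0,0,-0.1,0,0,0,-0.1,0,0,0,0,0,0,0,0,0,0,0]'
```

```text
clock: 5.25
tcp_pos: [0.5107, 0.0258, 0.0218]
orientation: [0.0, -0.105, 0.994, 0.0]
wrist_force: [-1.4, 0.4, 1.4]
finger_gap: 0.0516
grip_force: 0.8
clock: 5.67
tcp_pos: [0.5399, 0.0321, 0.0218]
orientation: [-0.0, -0.105, 0.994, 0.0]
wrist_force: [-2.0, -0.6, 2.3]
finger_gap: 0.0513
grip_force: 1.1
clock: 6.08
tcp_pos: [0.5693, 0.0384, 0.0218]
orientation: [0.0, -0.105, 0.994, 0.0]
wrist_force: [-1.5, -0.5, 2.1]
finger_gap: 0.0515
grip_force: 1.0
clock: 6.5
tcp_pos: [0.5747, 0.0395, 0.0217]
orientation: [0.0, -0.105, 0.994, 0.0]
wrist_force: [-0.5, 0.2, -0.2]
finger_gap: 0.0514
grip_force: 0.3
clock: 6.92
tcp_pos: [0.5779, 0.0402, 0.0219]
orientation: [0.0, -0.105, 0.994, 0.0]
wrist_force: [0.2, -0.2, -0.2]
finger_gap: 0.0515
grip_force: 0.1
```

```bash
python3 -m inch '[-0.1,0,0,0,-0.1,0,0,0,-0.1,0,0,0,0,0,0,0,0,0,0,0]'
python3 -m inch '[-0.1,0,0,0,0,0,0,0,-0.1,0,0,0,0,0,0,0,0,0,0,0]'
python3 -m inch '[-0.1,0,0,0,0,0,0,0,0,0,0,0,0,0,0,0,0,0,0,0]'
```

```text
clock: 7.33
tcp_pos: [0.5807, 0.0408, 0.0218]
orientation: [0.0, -0.105, 0.994, 0.0]
wrist_force: [-1.8, -0.5, 1.5]
finger_gap: 0.051
grip_force: 0.5
clock: 7.75
tcp_pos: [0.5826, 0.0412, 0.0218]
orientation: [0.0, -0.105, 0.994, 0.0]
wrist_force: [-0.7, -0.4, 1.0]
finger_gap: 0.0511
grip_force: 0.4
clock: 8.17
tcp_pos: [0.5828, 0.0413, 0.0217]
orientation: [-0.001, -0.105, 0.994, -0.0]
wrist_force: [-5.3, -1.9, 3.1]
finger_gap: 0.0512
grip_force: 2.4
```

The push force is rising, so the carrier has reached the far bar. I'll press a little more to flatten it, then check.

```bash
python3 -m inch '[-0.1,0,0,0,0,0,0,0,-0.1,0,0,0,0,0,0,0,0,0,0,0]'
python3 - <<'E'
from h import *
im=eyes.read_camera("scene")[:,:,::-1];c=eyes.camera_info("scene")
cv2.imwrite("pics/s3.png",cv2.resize(im[200:350,230:430],(800,600),interpolation=cv2.INTER_CUBIC))
m=cv2.inRange(cv2.cvtColor(np.ascontiguousarray(im),cv2.COLOR_BGR2HSV),(140,70,60),(179,255,255))
k,l,st,ce=cv2.connectedComponentsWithStats(m)
for i in range(1,k):
    if 2<st[i,4]<60: print(st[i,4],ce[i].round(1),cast(c,ce[i],.022).round(4))
print(get_state()['joint_pos'])
E
```

```text
clock: 8.58
tcp_pos: [0.5829, 0.0413, 0.0216]
orientation: [-0.002, -0.105, 0.994, -0.0]
wrist_force: [-9.1, -3.0, 7.8]
finger_gap: 0.051
grip_force: 5.0
16 [234.  245.5] [[ 0.6412 -0.1829]]
23 [298.8 295.7] [[0.6537 0.0237]]
22 [312.7 301.5] [[0.6466 0.0555]]
22 [327.1 307.6] [[0.6397 0.0879]]
[-0.06589744  0.4898438  -0.26306126  0.82225216 -0.00133213 -0.27578113]
```

View pics/s3.png

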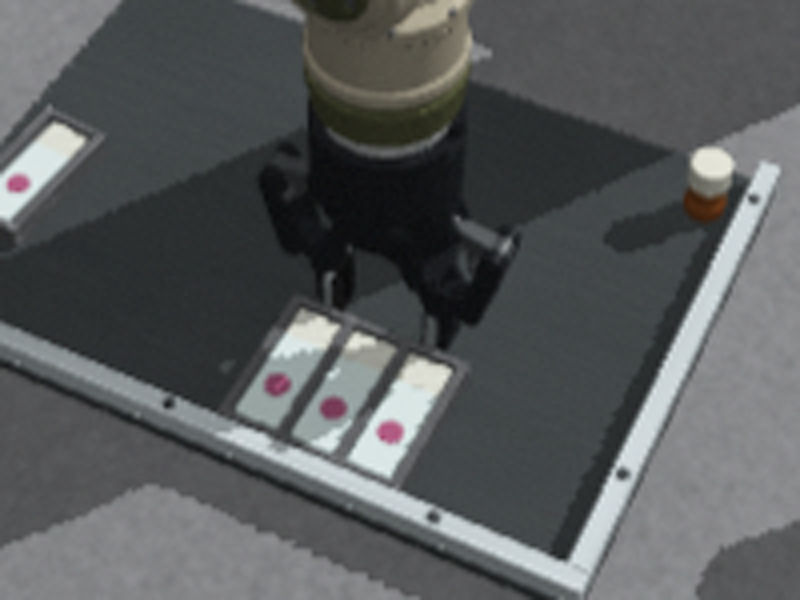

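The carrier lies flat on the far bar (dot line at 0.215 rad, same as the stage), with about 89 mm left in +y. I'll back off, rise, narrow the fingers, turn the hand a quarter turn and go to the carrier's right side.

```bash
python3 -m inch '[0.5,0,0,0,1,0,0,0,1.5,0,0,0,0,0,-2,0,0,0,-3,0]'
python3 -m inch '[0,0,-3,0,0,-2,0,0,-2,-3,0,0,-3,-3.3,0,0,-3,0,0,0]' -0.3
python3 -m inch '[0,0,0,0.12,0,0,0,0.12,0,0,0,0.12,0,0,0,0.12,0,0,0,0.12]'
python3 -m inch '[0,0,0,0.12,0,0,0,0.12,0,0,0,0.12,0,0,0,0.12,0,0,0,0.12]'
python3 -m inch '[0,0,0,0.12,0,0,0,0.12,0,0,0,0.12,0,0,0,0,0,0,0,0]'
python3 -c "
from h import *
R=rot(get_state()['orientation']).as_matrix();print(R[:2,:2],np.arctan2(R[1,1],R[0,1]),get_state()['joint_pos'])"
```

```text
clock: 9.05
tcp_pos: [0.5535, 0.0358, 0.0695]
orientation: [-0.002, -0.105, 0.994, 0.001]
wrist_force: [0.7, 0.1, 0.3]
finger_gap: 0.0514
grip_force: 0.0
clock: 9.47
tcp_pos: [0.6526, -0.0323, 0.103]
orientation: [0.003, -0.102, 0.995, -0.001]
wrist_force: [1.2, -0.1, -0.2]
finger_gap: 0.0301
grip_force: 0.0
clock: 9.88
tcp_pos: [0.6506, -0.0272, 0.1018]
orientation: [0.001, 0.197, 0.98, 0.0]
wrist_force: [-0.0, -0.1, -0.1]
finger_gap: 0.0302
grip_force: 0.0
clock: 10.3
tcp_pos: [0.6505, -0.0271, 0.102]
orientation: [0.001, 0.477, 0.879, 0.001]
wrist_force: [0.3, 0.7, -1.0]
finger_gap: 0.03
grip_force: 0.0
clock: 10.72
tcp_pos: [0.65, -0.0272, 0.1019]
orientation: [0.001, 0.623, 0.782, 0.001]
wrist_force: [-0.3, 0.1, 0.2]
finger_gap: 0.0297
grip_force: 0.0
[[-0.22256432  0.9749164 ]
 [ 0.97491799  0.22256427]] 0.22444428817692177 [-1.65284411e-01  5.25106154e-01  1.81530033e-02  1.06213274e+00
  5.14572458e-04  1.18106822e+00]
```

```bash
python3 -m inch '[0,0,2.5,0.009,0,0,2,0,0,0,1.5,0,0,0,1,0,0,0,0.5,0]'
python3 -m inch '[0,0,0.2,0,0,0,0.1,0,0.5,0,0,0,0.5,0,0,0,0.4,0,0,0]'
python3 -m inch '[0.3,0,0,0,0.3,0,0,0,0.3,0,0,0,0.3,0,0,0,0.3,0,0,0]'
python3 - <<'E'
from h import *
im=eyes.read_camera("scene")[:,:,::-1];c=eyes.camera_info("scene")
cv2.imwrite("pics/s4.png",cv2.resize(im[200:350,230:430],(800,600),interpolation=cv2.INTER_CUBIC))
m=cv2.inRange(cv2.cvtColor(np.ascontiguousarray(im),cv2.COLOR_BGR2HSV),(140,70,60),(179,255,255))
k,l,st,ce=cv2.connectedComponentsWithStats(m)
for i in range(1,k):
    if 2<st[i,4]<60: print(st[i,4],ce[i].round(1),cast(c,ce[i],.022).round(4))
E
```

```text
clock: 11.13
tcp_pos: [0.6485, -0.0271, 0.0251]
orientation: [-0.001, 0.628, 0.779, -0.0]
wrist_force: [0.3, 0.2, 0.1]
finger_gap: 0.0297
grip_force: 0.0
clock: 11.55
tcp_pos: [0.6467, -0.013, 0.0247]
orientation: [0.001, 0.628, 0.778, 0.0]
wrist_force: [-0.1, 0.5, 0.2]
finger_gap: 0.0303
grip_force: 0.0
clock: 11.97
tcp_pos: [0.6435, 0.0009, 0.0243]
orientation: [0.001, 0.628, 0.778, 0.0]
wrist_force: [0.1, -1.8, 2.1]
finger_gap: 0.0295
grip_force: 1.0
16 [234.  245.5] [[ 0.6412 -0.1829]]
22 [302.6 297.3] [[0.6517 0.0325]]
23 [316.6 303.2] [[0.6449 0.0644]]
25 [331.2 309.2] [[0.6375 0.0968]]
```

View pics/s4.png

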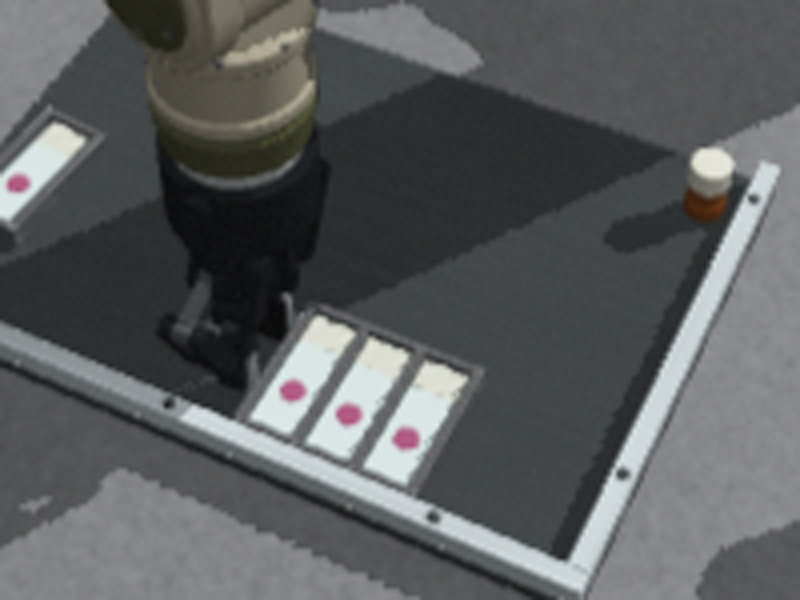

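The carrier slides squarely along the far bar, about 9 mm so far. I'll continue towards the left bar.

```bash
python3 -m inch '[0.5,0,0,0,0.5,0,0,0,0.5,0,0,0,0.5,0,0,0,0.5,0,0,0]'
python3 -m inch '[0.5,0,0,0,0.5,0,0,0,0.5,0,0,0,0.5,0,0,0,0.5,0,0,0]'
python3 -m inch '[0.5,0,0,0,0.5,0,0,0,0.5,0,0,0,0.4,0,0,0,0.3,0,0,0]'
python3 -m inch '[0.1,0,0,0,0.1,0,0,0,0.1,0,0,0,0,0,0,0,0,0,0,0]'
python3 -m inch '[0.1,0,0,0,0.1,0,0,0,0,0,0,0,0,0,0,0,0,0,0,0]'
```

```text
clock: 12.43
tcp_pos: [0.6376, 0.0262, 0.0238]
orientation: [-0.0, 0.628, 0.778, 0.0]
wrist_force: [-0.5, -1.7, 1.4]
finger_gap: 0.0299
grip_force: 0.9
clock: 12.85
tcp_pos: [0.6324, 0.0505, 0.0238]
orientation: [-0.0, 0.628, 0.778, 0.0]
wrist_force: [0.7, -2.2, 2.4]
finger_gap: 0.0297
grip_force: 0.9
clock: 13.27
tcp_pos: [0.6277, 0.0721, 0.0238]
orientation: [-0.0, 0.628, 0.778, 0.0]
wrist_force: [1.1, -1.9, 0.4]
finger_gap: 0.0299
grip_force: 0.8
clock: 13.68
tcp_pos: [0.6272, 0.0746, 0.0237]
orientation: [-0.0, 0.628, 0.778, 0.0]
wrist_force: [0.9, 0.2, 0.5]
finger_gap: 0.0298
grip_force: 0.2
clock: 14.1
tcp_pos: [0.6268, 0.0765, 0.0237]
orientation: [-0.0, 0.628, 0.778, 0.0]
wrist_force: [0.1, -0.9, -0.4]
finger_gap: 0.0298
grip_force: 0.2
```

```bash
python3 -m inch '[0.1,0,0,0,0.1,0,0,0,0.1,0,0,0,0,0,0,0,0,0,0,0]'
python3 -m inch '[0.1,0,0,0,0,0,0,0,0.1,0,0,0,0,0,0,0,0,0,0,0]'
python3 -m inch '[0.1,0,0,0,0,0,0,0,0,0,0,0,0,0,0,0,0,0,0,0]'
```

```text
clock: 14.52
tcp_pos: [0.6262, 0.0796, 0.0238]
orientation: [-0.0, 0.628, 0.778, 0.0]
wrist_force: [-0.1, 0.2, 0.5]
finger_gap: 0.0296
grip_force: 0.0
clock: 14.93
tcp_pos: [0.6265, 0.0801, 0.024]
orientation: [0.001, 0.629, 0.778, -0.001]
wrist_force: [1.8, -5.3, -1.6]
finger_gap: 0.0299
grip_force: 2.7
clock: 15.35
tcp_pos: [0.6265, 0.0801, 0.024]
orientation: [0.002, 0.629, 0.778, -0.001]
wrist_force: [1.4, -8.0, -1.3]
finger_gap: 0.0299
grip_force: 4.0
```

```bash
python3 -m inch '[0.1,0,0,0,0,0,0,0,0,0,0,0,0,0,0,0,0,0,0,0]'
python3 -m inch '[-0.5,0,0,0,-1,0,0,0,-1.5,0,0,0,0,0,-2,0,0,0,-3,0]'
python3 -m inch '[0,0,-3,0,-2,-2,0,0,-2,-3,0,0,0,-3,0,0,0,-3,0,0]' 0.2
python3 - <<'E'
from h import *
for n in('scene','top'):
    im=np.ascontiguousarray(eyes.read_camera(n)[:,:,::-1]);c=eyes.camera_info(n);cv2.imwrite(f"pics/{n}5.png",im)
    m=cv2.inRange(cv2.cvtColor(im,cv2.COLOR_BGR2HSV),(140,70,60),(179,255,255))
    k,l,st,ce=cv2.connectedComponentsWithStats(m)
    for i in range(1,k):
        if 2<st[i,4]<60: print(n,st[i,4],ce[i].round(1),cast(c,ce[i],.022).round(4))
im=cv2.imread("pics/scene5.png");cv2.imwrite("pics/s5.png",cv2.resize(im[235:350,275:428],(800,600),interpolation=cv2.INTER_CUBIC))
E
```

```text
clock: 15.77
tcp_pos: [0.6265, 0.0802, 0.0241]
orientation: [0.002, 0.629, 0.777, -0.002]
wrist_force: [1.6, -10.9, -1.0]
finger_gap: 0.0301
grip_force: 5.4
clock: 16.18
tcp_pos: [0.6292, 0.0524, 0.0708]
orientation: [-0.003, 0.629, 0.777, -0.002]
wrist_force: [-0.1, -0.1, -0.3]
finger_gap: 0.0298
grip_force: 0.0
clock: 16.6
tcp_pos: [0.532, -0.0102, 0.1039]
orientation: [0.0, 0.629, 0.777, 0.0]
wrist_force: [-0.2, -0.4, -0.7]
finger_gap: 0.0512
grip_force: 0.0
scene 16 [234.  245.5] [[ 0.6412 -0.1829]]
scene 25 [338.  312.2] [[0.6346 0.1119]]
scene 24 [352.7 318.3] [[0.6276 0.1436]]
scene 26 [368.1 324.8] [[0.6206 0.1762]]
top 7 [258.7 193. ] [[0.6363 0.1127]]
top 8 [365.9 193.1] [[ 0.6417 -0.1815]]
top 6 [247.  195.5] [[0.6287 0.1446]]
top 6 [235.2 197.8] [[0.6216 0.1767]]
```

View pics/s5.png

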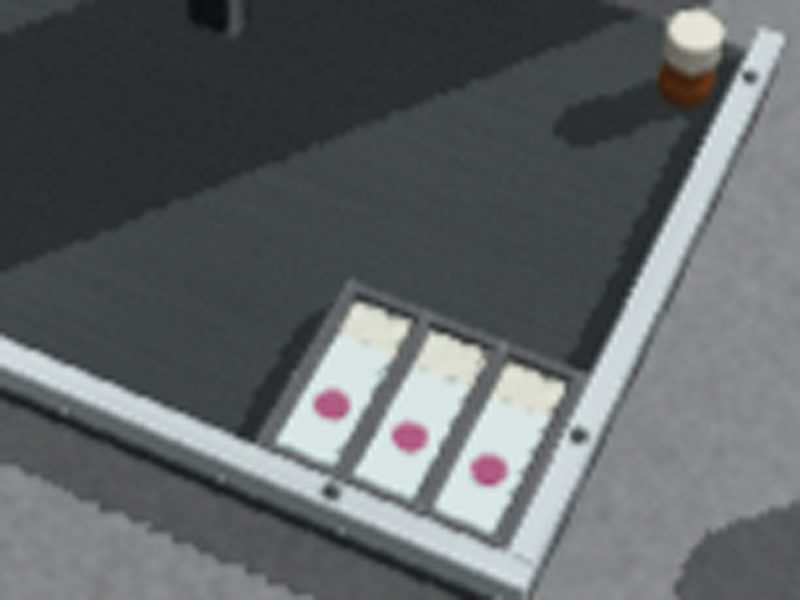

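The carrier looks seated: its dots fall on the expected lines, there are no visible gaps, and the vial (crop (690,60)) is untouched. For certainty I'll give one gentle square press toward the far bar, since sliding in y may have left a sub-millimetre gap.

```bash
python3 -m inch '[2.6,0.6,0,0,2.6,0.6,0,0,2.6,0.7,0,0,2.6,0.7,0,0,2.7,0.7,0,0]'
python3 -m inch '[0,0,0,-0.121,0,0,0,-0.121,0,0,0,-0.121,0,0,0,-0.121,0,0,0,-0.121]'
python3 -m inch '[0,0,0,-0.121,0,0,0,-0.121,0,0,0,-0.121,0,0,0,-0.121,0,0,0,-0.121]'
python3 -m inch '[0,0,0,-0.121,0,0,0,-0.121,0,0,0,-0.121,0,0,0,0,0,0,0,0]'
python3 -c "
from h import *
s=get_state();R=rot(s['orientation']).as_matrix();p=s['tcp_pos'][:2];print(np.arctan2(R[1,1],R[0,1]),p@[.9768,.2143],p@[-.2143,.9768])"
```

```text
clock: 17.12
tcp_pos: [0.5384, 0.1274, 0.1041]
orientation: [0.0, 0.629, 0.778, 0.001]
wrist_force: [-0.4, -0.4, -0.8]
finger_gap: 0.0512
grip_force: 0.0
clock: 17.53
tcp_pos: [0.5383, 0.1266, 0.1039]
orientation: [0.0, 0.365, 0.931, 0.0]
wrist_force: [0.3, -0.4, 0.1]
finger_gap: 0.051
grip_force: 0.0
clock: 17.95
tcp_pos: [0.5383, 0.1264, 0.104]
orientation: [0.0, 0.071, 0.997, 0.0]
wrist_force: [-0.3, 0.0, 0.4]
finger_gap: 0.0515
grip_force: 0.0
clock: 18.37
tcp_pos: [0.538, 0.1265, 0.1039]
orientation: [0.0, -0.105, 0.994, 0.0]
wrist_force: [0.1, -0.3, 0.1]
finger_gap: 0.0512
grip_force: 0.0
1.7814774183579074 0.5526320013708861 0.0082503124147193
```

```bash
python3 -m inch '[0,0,2.6,0,0,0,2.2,0,0,0,1.6,0,0,0,1,0,0,0,0.5,0]'
python3 -m inch '[0,0,0.2,0,0,0,0.1,0,-0.7,0,0,0,-0.7,0,0,0,-0.6,0,0,0]'
python3 -m inch '[-0.3,0,0,0,-0.1,0,0,0,-0.1,0,0,0,0,0,0,0,0,0,0,0]'
python3 -m inch '[-0.1,0,0,0,0,0,0,0,-0.1,0,0,0,0,0,0,0,0,0,0,0]'
```

```text
clock: 18.78
tcp_pos: [0.5366, 0.1265, 0.0233]
orientation: [-0.001, -0.106, 0.994, 0.0]
wrist_force: [0.2, -0.3, 0.5]
finger_gap: 0.0513
grip_force: 0.0
clock: 19.2
tcp_pos: [0.5589, 0.1312, 0.0229]
orientation: [0.001, -0.107, 0.994, 0.0]
wrist_force: [0.3, -0.0, 1.4]
finger_gap: 0.0514
grip_force: 0.0
clock: 19.62
tcp_pos: [0.5615, 0.132, 0.0217]
orientation: [-0.0, -0.107, 0.994, 0.0]
wrist_force: [0.4, -1.1, 0.2]
finger_gap: 0.0515
grip_force: 0.0
clock: 20.03
tcp_pos: [0.563, 0.1323, 0.0217]
orientation: [-0.001, -0.107, 0.994, 0.0]
wrist_force: [-2.2, -0.8, 1.1]
finger_gap: 0.0514
grip_force: 1.2
```

```bash
python3 -m inch '[-0.1,0,0,0,0,0,0,0,-0.1,0,0,0,0,0,0,0,0,0,0,0]'
python3 -m inch '[0.5,0,0,0,1,0,0,0,1.2,0,0,0,0,0,-2,0,0,0,-3,0]'
python3 -m inch '[0,0,-4,0,0,0,-4,0,3,-3,-1,0,3,-4,0,0,2,-4,0,0]'
python3 -m inch '[0,-4,0,0,0,-4,0,0,0,0,0,0,0,0,0,0,0,0,0,0]'
python3 - <<'E'
from h import *
d={}
for n in('scene','top'):
    im=np.ascontiguousarray(eyes.read_camera(n)[:,:,::-1]);c=eyes.camera_info(n);cv2.imwrite(f"pics/{n}6.png",im)
    m=cv2.inRange(cv2.cvtColor(im,cv2.COLOR_BGR2HSV),(140,70,60),(179,255,255))
    k,l,st,ce=cv2.connectedComponentsWithStats(m)
    for i in range(1,k):
        if 2<st[i,4]<60: print(n,st[i,4],ce[i].round(1),cast(c,ce[i],.022).round(4))
im=cv2.imread("pics/scene6.png");cv2.imwrite("pics/s6.png",cv2.resize(im[180:350,200:427],(800,600),interpolation=cv2.INTER_CUBIC))
E
```

```text
clock: 20.45
tcp_pos: [0.5631, 0.1324, 0.0215]
orientation: [-0.002, -0.107, 0.994, -0.0]
wrist_force: [-6.9, -1.6, 5.2]
finger_gap: 0.0513
grip_force: 3.8
clock: 20.87
tcp_pos: [0.5363, 0.1268, 0.0694]
orientation: [-0.003, -0.107, 0.994, 0.0]
wrist_force: [1.0, 0.3, 0.1]
finger_gap: 0.0512
grip_force: 0.0
clock: 21.28
tcp_pos: [0.4897, 0.0145, 0.1631]
orientation: [0.002, -0.108, 0.994, -0.0]
wrist_force: [-0.3, -0.9, -0.2]
finger_gap: 0.0508
grip_force: 0.0
clock: 21.7
tcp_pos: [0.5068, -0.0636, 0.1613]
orientation: [0.0, -0.106, 0.994, 0.0]
wrist_force: [0.3, -0.1, -0.1]
finger_gap: 0.051
grip_force: 0.0
scene 16 [234.  245.5] [[ 0.6412 -0.1829]]
scene 25 [338.  312.2] [[0.6346 0.1119]]
scene 24 [352.7 318.3] [[0.6276 0.1436]]
scene 25 [368.  324.8] [[0.6208 0.176 ]]
top 7 [258.7 193. ] [[0.6363 0.1127]]
top 9 [365.7 193.1] [[ 0.6418 -0.1809]]
top 6 [247.  195.5] [[0.6287 0.1446]]
top 6 [235.2 197.8] [[0.6216 0.1767]]
```

View pics/s6.png

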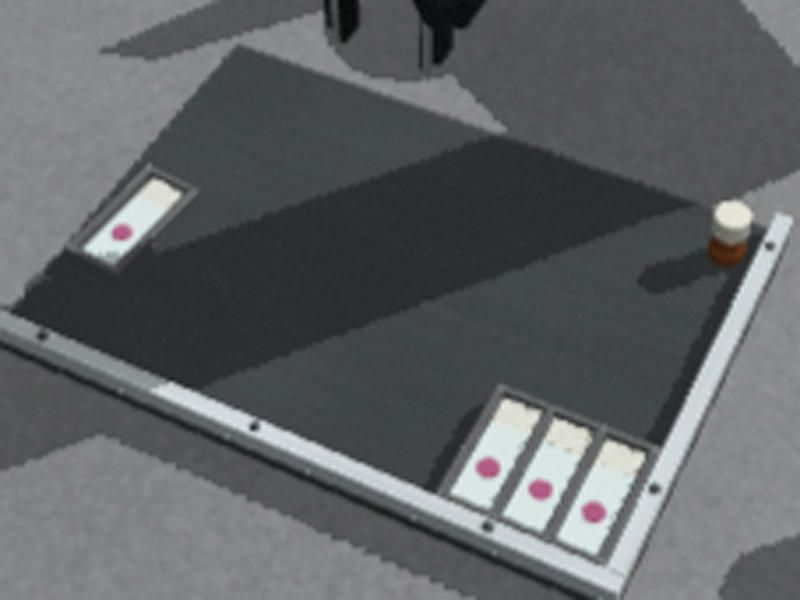

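The carrier sits in the corner against both bars (dots at (338,312), (353,318) and (368,325), unchanged by the last press). The narrow carrier and vial haven't moved, and the hand is clear.

```bash
python3 -c "
from workcell import env
print(env.hand_in())"
```

```text
the job is handed in; nothing more can be done
None
```

I pushed the wide carrier into the corner of the two stop bars; the final pictures show it flat against both, the narrow carrier and vial in place, and the hand clear, and I handed the job in at about 22 s.

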